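# Check the spice case's catch, then stack the tub on it

## Robot

A 7-joint arm with a two-finger parallel gripper is mounted at the origin on the work surface. World frame = base frame: x ahead of the robot, y to its left, z up, the work surface at z = 0. Lengths are in m, angles in rad, forces in N, time in s.
With the tool pointing down it reaches from about 0.425 to 0.925 m from the base axis. Payload 6.8 kg.
Tool frame: the origin (TCP) lies at the very end of the fingers, on their centre line; the grasp point (between the pads) lies 19 mm behind it; z points along the fingers, y is the direction in which the jaws open and shut (so a half turn about z gives the same grasp; the last joint's range is limited). The gripper opens to 85 mm and grips with 20 to 120 N. Pads are 22 mm wide; open, the fingers measure 114 mm over their backs; the gripper's body (76 mm by 85 mm) begins 54 mm behind the grasp point. The pads swing forward as they close: fully open they stand 13 mm farther back than shut.
Start: joints at [1.005, 0.477, 0.022, 1.555, -0.011, 1.109, -0.083], TCP at [0.298, -0.606, 0.231] pointing down, gripper open.
Joint ranges: [-2.96, 2.96], [-0.34, 2.1], [-1.41, 1.46], [0.24, 2.44], [-1.37, 4.51], [0.17, 1.92], [-2.96, 2.96]. Speed limits (rad/s): [2.39, 2.39, 3.14, 3.14, 3.14, 3.14, 3.14].

## Interface

Orientations are given as a rotation vector (axis times angle).
In Python, from bench import monitor, viewer, job gives the robot as it stands. The module is installed in compiled form; this text tells all that it offers.
- The arm moves only by the tool drive_tool, never from a script. Its argument "commands" is a list of rows, each an object with "linear": the shift along the tool's x, y, z in m, a list of three; "dr": the turn, a rotation vector about the tool's x, y, z in degrees, a list of three; "jaw": the closure, from 0 (fully open) to 1 (shut). A call has 1 to 8 rows; each row shifts and turns the pose as measured when the row begins, along the tool's axes as they then stand; what a row does not reach is not made up. A row lasts 1/8 s, in which the tool goes at most 62.5 mm and 10.7 degrees, less where a joint would pass 70% of its speed; a pose out of reach is approached as far as the arm can. A call is refused whole if a number of a shift passes 0.0625 or a number of a turn 10.7, either way. A call with a gripper value outside its range is refused whole. The fingers move at their own pace and stop on an object; "force" is the grip in N (left out, the last holds). Time passes only in rows, so rows that do not move let the fingers close. It gives the time, the measured TCP pose, the force and the opening at its end, in the units of the state.
- monitor.get_obs(): the state, without advancing time (a new reading comes with each control period).
- viewer.grab_frame(name): name is "scene" or "top"; returns the picture (420x560x3 uint8, red, green, blue); there is no depth.
- viewer.calibration(name): a dict with "K" (3x3 intrinsics, pixels), "R" (3x3) and "t" (3): a world point X has camera coordinates R X + t. Camera axes: x right, y down, z forward; pixel columns grow to the right and rows downward; lengths in m; the calibration is good to about 2 mm. A picture is of the moment at which its call begins. calibration takes no time and is no camera call.
- job.hand_in(): hands the job in, once; it reports no verdict.
The state is a dict: "clock": time; "joints": joint angles; "qvel": joint speeds; "tau": joint torques, N m; "tcp_pos": TCP position; "orientation": TCP orientation; "contact_force": force on the tool from outside, world axes, zero at the start; "moment": the same for the moment, N m; "grip_width": finger opening in m.
Only numpy, scipy, OpenCV 4.12 (cv2) and the standard library are available. Lean on these libraries where they do the work, as an engineer would, in place of code of your own. Each camera call takes 0.05 s, during which the arm holds its last target.

## Task

Before the tub goes on the metal spice case, tug up on the grip bar of its shut lid, firmly enough to draw the bar well up against its spring for a moment, to check that the catch holds; if the lid gives, press it home and tug again until it holds, without throwing the lid wide open. Then carry the white tub with corner feet upright to the case and set it on the lid with all four feet down in the four recesses. Leave the lid shut and caught, and leave the jar, bowl, tin, canister and scoop where they are.

Things in the scene. Friction and masses are not known exactly. Their poses are not given: they have to be found in the camera images.
- case: metal spice case fixed to the counter, 220 mm deep (x), 206 mm wide (y); the top face of its lid is 104 mm above the counter when shut. Origin under its middle, x points away from its front (the side with the grip bar) to the hinge, which runs along the far edge of the lid.
- pull_grip (a point): middle of the grip bar on the case's lid: a round black freely turning bar, 16 mm thick, 74 mm long (its y), held 26 mm (its centre line) above the lid's top face by a 34 mm tall post at each end; 80 mm in front of the case's middle, 190 mm from the hinge. The point is on the bar's centre line; x points to the hinge, z up.
- pull (a joint): how far the grip bar is drawn up out of the lid, m: it is on a spring of 900 N/m (about 7 N at 8 mm), rests at 0 and meets its stop at 0.012. Pressing the bar down presses the lid.
- lid (a joint): lid angle, rad: 0 shut and caught, grows as the front lifts. A sprung catch is hidden in the front. Not caught, the lid lies on it about 9 mm proud at the bar (0.045 rad) and a tug of about 3 N lifts it; pressing the bar down with about 15 N snaps it home. Caught, it takes about 16 N at the bar to wrench it open. The lid (350 g) falls back when let go.
- seat (a point): point on the lid midway between its four square recesses, level with their floors (8 mm below the lid's top face), 110 mm behind the grip bar along x. Each recess is 24 mm square; their centres lie at x +-46, y +-34 mm from this point. x points to the hinge, z up.
- tub_center (a point): centre (half-way up without the handle, 60 mm above the soles of the feet) of the loose white plastic tub with a grey lid, about 500 g, 126 mm long (x), 102 mm wide (y), 119 mm tall over all. Four round tapered feet, 9 mm high and 18 mm across (12 mm at the sole), stand under it at x +-46, y +-34 mm. It may be put on either way round.
- tub_grip (a point): middle of the tub's handle, 106 mm above the soles of the feet and 46 mm above tub_center: an upright grey bar on the tub's lid, 64 mm long (tub x), 18 mm thick (tub y), reaching from 87 to 119 mm above the soles.
- tub: the same tub; origin at the level of its soles, on its centre line.
- jar: bystander: amber glass jar, 64 mm across, 150 mm tall, next to the tub; origin under its middle
- bowl: bystander: small open steel bowl, 90 mm across, 40 mm high, next to the tub; origin under its middle
- tin: bystander: square metal tin, 66 mm wide, 114 mm tall, flat-bottomed, near the tub; origin under its middle
- canister: bystander: round steel canister, 84 mm across, 155 mm tall, behind the case; origin under its middle
- scoop: bystander: steel scoop with a handle, 170 mm long, lying in front of the case
- scale: bystander: shop scale fixed on the left of the counter, 250 x 210 mm, 68 mm high with its steel pan
- parcel: bystander: wrapped flat parcel on the right of the counter, 270 x 220 x 50 mm, with a roll of clear tape lying on it
There are look-alikes about, which are no part of the job. Leave any pink look-alike of the tub alone.

How it is judged:
On the way:
1. with the tub not yet on the case, the grip bar is tugged up more than 5 mm against its spring for 0.3 s and the lid does not give (under 0.015 rad) (value of joint pull above 0.005 m and value of joint lid below 0.015 rad and horizontal distance between tub_center and seat above 0.11 m), for 0.3 s.
At the end, for the whole second after the job is handed in: The lid is shut and caught (under 0.013 rad), the grip bar is back down (within 2 mm), and the tub stands at rest and upright on the lid with its four feet down in the recesses (centred within 6 mm, square within 0.12 rad either way round, down within 3.5 mm of the recess floors) (value of joint lid below 0.013 rad and value of joint pull below 0.002 m and x of tub_center in the frame of seat between -0.006 and 0.006 m and y of tub_center in the frame of seat between -0.006 and 0.006 m and z of tub_center in the frame of seat between 0.056 and 0.0635 m and angle between the x axis of tub_center and the x axis of seat, either way round below 0.12 rad and angle between tub_center's own z axis and vertical below 0.06 rad and linear speed of tub below 0.02 m/s); the robot touches nothing.
It fails at once if the jar, bowl, tin, canister or scoop is shoved more than 30 mm (distance of any of jar, bowl, tin, canister, scoop from where it was at the start of the episode above 0.03 m).
It fails at once if the tub is tipped more than 0.5 rad (angle between tub_center's own z axis and vertical above 0.5 rad).
It fails at once if the lid is thrown open past 0.4 rad (value of joint lid above 0.4 rad).
It also fails if it takes over 56 s, if anything falls off the work surface, if the arm or the gripper's body presses on something with over 40 N, if the wrist force passes 120 N, or if a joint passes its speed limit or range.

## Working session

There is one attempt and no reset: what is moved stays moved. The work goes in short steps, Python scripts to look and compute and a tool call to move; the robot and the scene stay as the last step left them, time stands still between calls to the robot, and variables do not carry over. Pictures are saved under pics/ and viewed, and the job is handed in when it is done.

Besides the shell and the picture viewer there is one more tool, called in YAML: its name, and indented under it one key for each argument. drive_tool: Moves the arm, as the interface text tells. Its arguments: {"type":"object","properties":{"commands":{"type":"array"},"force":{"type":"number"}},"required":["commands"]}

```bash
mkdir -p pics; python3 - <<'E'
from bench import monitor, viewer
import cv2, json
print(monitor.get_obs())
for n in("scene","top"):
    f=viewer.grab_frame(n); cv2.imwrite(f"pics/{n}0.png",f[:,:,::-1]); print(viewer.calibration(n))
E
```

```text
{'clock': 0.0, 'joints': array([ 1.00491122,  0.47777957,  0.02236495,  1.55644975, -0.01151496,
        1.10930824, -0.0830733 ]), 'qvel': array([ 0.00094718,  0.00058439,  0.00038978, -0.00010753,  0.00048173,
        0.00083516,  0.00213151]), 'tau': array([-4.19203425e-04, -5.96447539e+01,  1.60771843e+00, -2.81199914e+01,
        1.24758517e-02,  9.35713586e-03, -5.59122395e-05]), 'tcp_pos': array([ 0.2980388 , -0.60497722,  0.23034069]), 'orientation': array([-3.05795850e+00, -7.12460443e-01,  8.48227790e-04]), 'contact_force': array([-0.1422164 , -0.84745996, -0.52813519]), 'moment': array([ 0.01633782, -0.00538906, -0.00782798]), 'grip_width': 0.08538387459907194}
{'K': array([[447.37891362,   0.        , 286.67718687],
       [  0.        , 447.37891362, 207.69108131],
       [  0.        ,   0.        ,   1.        ]]), 'R': array([[ 0.74165   ,  0.67052141, -0.01887637],
       [ 0.40891302, -0.47423944, -0.77967115],
       [-0.53173812,  0.57052431, -0.62590461]]), 't': array([-0.35662196, -0.11408495,  1.64154464])}
{'K': array([[381.51824474,   0.        , 275.24376655],
       [  0.        , 381.51824474, 203.76059786],
       [  0.        ,   0.        ,   1.        ]]), 'R': array([[-0.01957194, -0.99951825, -0.02408763],
       [-0.98202149,  0.0237424 , -0.18727009],
       [ 0.18775177,  0.01998934, -0.98201309]]), 't': array([0.02405808, 0.54289195, 1.01435435])}
```

View pics/scene0.png

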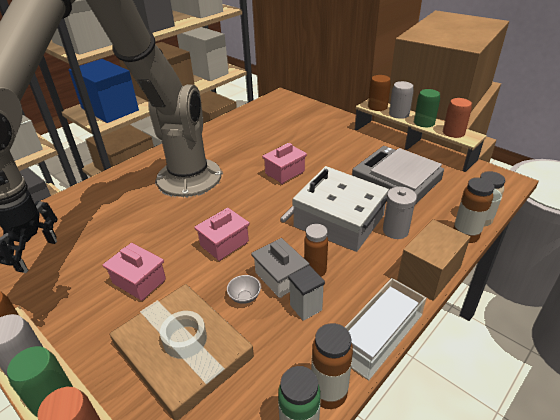

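View pics/top0.png

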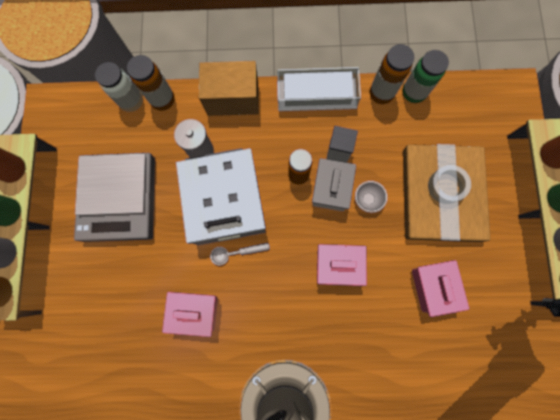

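The scene picture shows the case at about (340,205). Four things could be the tub: pink ones at scene (285,162), (222,233) and (134,270), and a white one with a grey lid at scene (282,262) / top (334,184). The white one sits between the jar (316,250), the tin (306,290) and the bowl (243,290). I choose that one and will check it in crops.

```bash
python3 - <<'E'
import cv2
a=cv2.imread("pics/scene0.png"); b=cv2.imread("pics/top0.png")
cv2.imwrite("pics/c1.png",cv2.resize(a[205:325,215:345],None,fx=6,fy=5,interpolation=cv2.INTER_CUBIC)[:600])
cv2.imwrite("pics/c2.png",cv2.resize(b[120:220,280:410],None,fx=6,fy=6,interpolation=cv2.INTER_CUBIC))
cv2.imwrite("pics/c3.png",cv2.resize(b[140:270,160:290],None,fx=4.5,fy=4.5,interpolation=cv2.INTER_CUBIC))
cv2.imwrite("pics/c4.png",cv2.resize(a[150:260,275:425],None,fx=5,fy=5,interpolation=cv2.INTER_CUBIC))
E
```

```text
(no output)
```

View pics/c1.png

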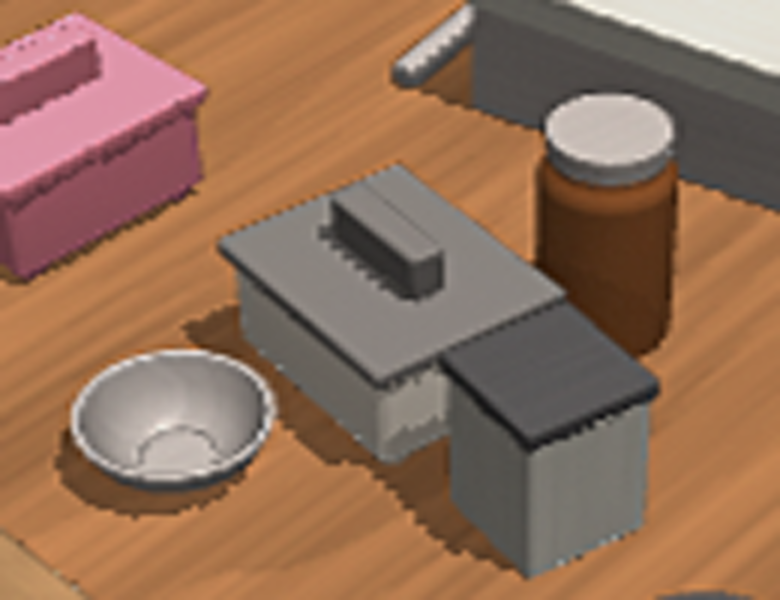

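View pics/c2.png

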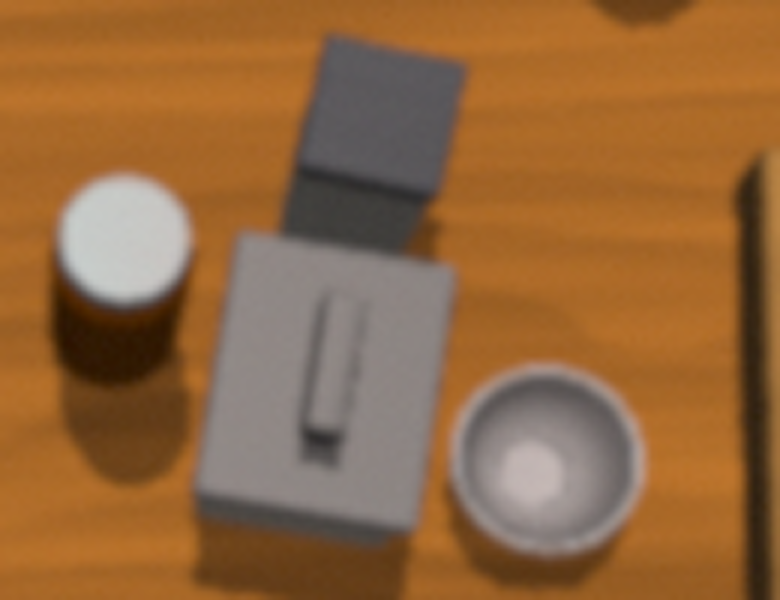

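View pics/c3.png

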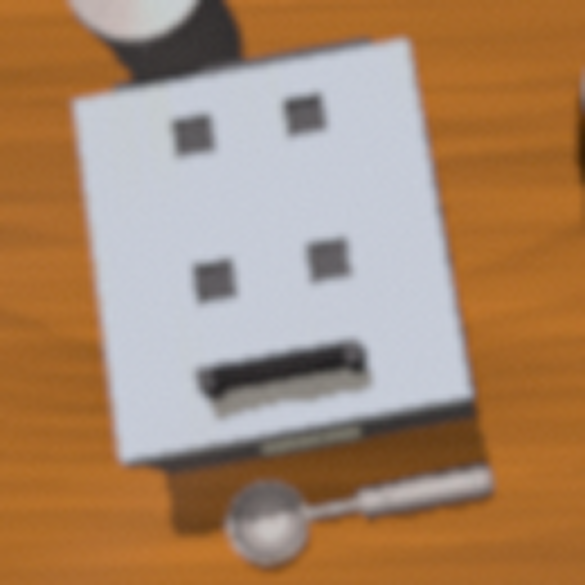

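View pics/c4.png

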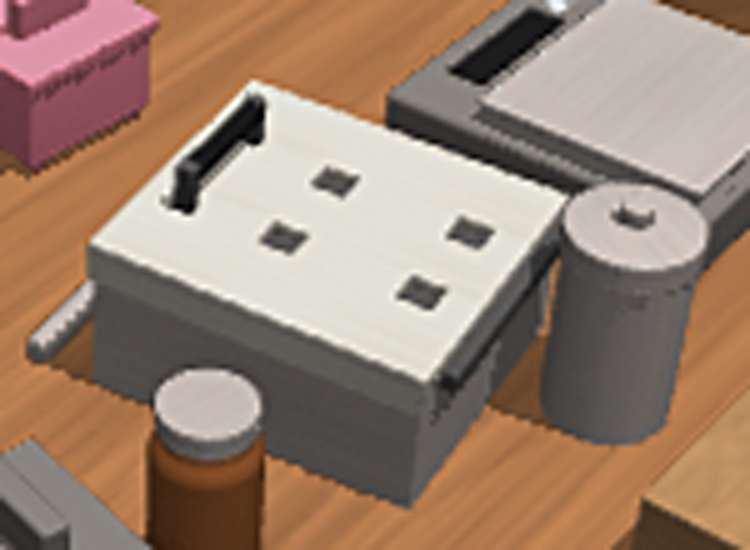

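The crops confirm the target: white body, grey lid and grey bar at top (334,184). The jar is close on one side, the tin behind and the bowl on the other side. The case lid shows four recesses and a black bar. Next I fit poses from both views.

```bash
cat > h.py <<'E'
import numpy as np
from scipy.optimize import least_squares
from bench import monitor, viewer
from scipy.spatial.transform import Rotation as Ro
def proj(n,X):
    c=viewer.calibration(n); p=np.atleast_2d(X)@c["R"].T+c["t"]; p=p@c["K"].T
    return p[:,:2]/p[:,2:]
def un(p,s,o): return (np.array(p,float)+.5)/np.array(s)-.5+np.array(o)
def casepts(P,x,y,a,lid):
    P=np.array(P,float).copy()
    # rotate about hinge x=.110,z=.104-? 
    hz=.095; dx=P[:,0]-.110; dz=P[:,2]-hz
    P[:,0]=.110+dx*np.cos(lid)+dz*np.sin(lid)*1; P[:,2]=hz+dz*np.cos(lid)-dx*np.sin(lid)
    c,s=np.cos(a),np.sin(a)
    return np.c_[x+c*P[:,0]-s*P[:,1], y+s*P[:,0]+c*P[:,1],P[:,2]]
E
cat > fit.py <<'E'
from h import *
R=[(.076,.034),(.076,-.034),(-.016,.034),(-.016,-.034)]
R=[(a,b,.104) for a,b in R]
C=[(.11,.103,.104),(.11,-.103,.104),(-.11,-.103,.104),(-.11,.103,.104)]
top=un([(194,135),(306,115),(214,281),(329,260)],4.5,(160,140))
topc=un([(75,100),(410,40),(473,403),(120,465)],4.5,(160,140))
sc=un([(470,233),(421,292),(335,182),(284,238)],5,(275,150))
scc=un([(567,195),(425,380),(90,242),(255,80)],5,(275,150))
def res(v,lid=None,which="both"):
    l=v[3] if lid is None else lid
    r=[]
    if which!="scene": r.append(proj("top",casepts(R,*v[:3],l))-top)
    if which!="top": r.append(proj("scene",casepts(R,*v[:3],l))-sc)
    return np.concatenate(r).ravel()
for kw in ({},{'lid':0.},{'lid':.045},{'lid':0.,'which':'top'},{'lid':0.,'which':'scene'},{'lid':.045,'which':'top'},{'lid':.045,'which':'scene'}):
    s=least_squares(lambda v:res(v,**kw),[.6,.17,.1,0.]); print(kw,s.x.round(4),s.cost.round(2))
    if 'which' not in kw:
        print((proj("top",casepts(C,*s.x[:3],kw.get('lid',s.x[3])))-topc).round(1).tolist(),(proj("scene",casepts(C,*s.x[:3],kw.get('lid',s.x[3])))-scc).round(1).tolist())
# tub
def tp(P,x,y,a): 
    P=np.array(P,float);c,s=np.cos(a),np.sin(a)
    return np.c_[x+c*P[:,0]-s*P[:,1], y+s*P[:,0]+c*P[:,1],P[:,2]]
H=[(.032,.009,.119),(.032,-.009,.119),(-.032,-.009,.119),(-.032,.009,.119)]
L=[(.063,.051,.087),(.063,-.051,.087),(-.063,-.051,.087),(-.063,.051,.087)]
th=un([(327,292),(365,297),(340,433),(302,428)],6,(280,120))
tl=un([(238,233),(456,266),(413,530),(197,493)],6,(280,120))
sl=un([(565,298),(382,385),(220,243),(400,165)],(6,5),(215,205))
def rt(v,w):
    r=[]
    if 't' in w: r+=[proj("top",tp(L,*v))-tl,proj("top",tp(H,*v))-th]
    if 's' in w: r+=[proj("scene",tp(L,*v))-sl]
    return np.concatenate(r)
for w in('t','s','ts'):
    s=least_squares(lambda v:rt(v,w).ravel(),[.6,-.15,-.1]); print(w,s.x.round(4),s.cost.round(2)); 
print(rt(s.x,'ts').round(1).tolist())
E
python3 fit.py
```

```text
{} [0.5624 0.1602 0.1581 0.0337] 0.12
[[-0.2, 0.4], [-0.3, 0.4], [-0.6, -2.0], [-0.2, -1.6]] [[0.1, -0.2], [-0.8, -0.1], [0.0, 0.3], [0.5, 0.4]]
{'lid': 0.0} [0.5626 0.1614 0.1512 0.    ] 1.25
[[-0.3, 0.2], [-0.4, 0.6], [-1.2, -1.2], [-0.2, -1.5]] [[0.4, -0.2], [-0.9, -0.2], [0.2, 1.9], [0.8, 2.0]]
{'lid': 0.045} [0.5623 0.1599 0.1604 0.    ] 0.25
[[-0.1, 0.5], [-0.2, 0.3], [-0.5, -2.2], [-0.2, -1.6]] [[-0.0, -0.2], [-0.8, -0.0], [-0.0, -0.2], [0.3, -0.2]]
{'lid': 0.0, 'which': 'top'} [0.5631 0.1607 0.1541 0.    ] 0.15
{'lid': 0.0, 'which': 'scene'} [0.561  0.1638 0.1452 0.    ] 0.3
{'lid': 0.045, 'which': 'top'} [0.5618 0.1599 0.1579 0.    ] 0.03
{'lid': 0.045, 'which': 'scene'} [0.5631 0.1592 0.1654 0.    ] 0.05
t [ 0.5907 -0.1487 -0.2013] 1.64
s [ 0.5963 -0.1527 -0.2046] 0.9
ts [ 0.592  -0.1495 -0.2027] 8.17
[[-0.1, -1.1], [0.4, -0.4], [0.8, 0.1], [-0.8, -0.3], [-0.0, -1.0], [0.4, -0.7], [0.8, -0.1], [0.4, -0.5], [0.5, -1.9], [-0.8, -1.5], [-0.9, -1.2], [-0.1, -1.2]]
```

The fit puts the case at (0.562, 0.160) with yaw 0.16. The lid looks about 0.045 rad proud, so it is probably not caught. The tub is at about (0.591, -0.149) with yaw -0.20. Next I write a move planner.

```bash
cat >> h.py <<'E'
def plan(wps, yaw, n=None, step=.055, sty=9.5, start=None):
    """wps world positions in order; yaw: world angle of tool y at end; print tool-frame rows"""
    o=monitor.get_obs() if start is None else start
    p=np.array(o["tcp_pos"]); R=Ro.from_rotvec(o["orientation"])
    c,s=np.cos(yaw),np.sin(yaw)
    Rt=Ro.from_matrix(np.array([[s,c,0],[-c,s,0],[0,0,-1.]]))  # cols: x,y,z
    pts=[p]+[np.array(w) for w in wps]; seq=[]
    for a,b in zip(pts[:-1],pts[1:]):
        k=max(1,int(np.ceil(np.linalg.norm(b-a)/step))) 
        seq+= [a+(b-a)*i/k for i in range(1,k+1)]
    d=(R.inv()*Rt).as_rotvec(); ang=np.degrees(np.linalg.norm(d))
    N=max(len(seq),int(np.ceil(ang/sty)),n or 1); seq+= [seq[-1]]*(N-len(seq))
    out=[];q=p
    for i,w in enumerate(seq):
        l=R.inv().apply(w-q); out.append((l.round(4).tolist(),np.degrees(d/N).round(2).tolist()))
        R=R*Ro.from_rotvec(d/N); q=w
    print("n",N,"tcp",p.round(4),"yawerr",ang.round(2))
    for l,t in out: print(l,t)
E
python3 - <<'E'
from h import *
plan([(.48,-.25,.23),(.485,.147,.20)],.16)
E
```

```text
Traceback (most recent call last):
  File "h.py", line 21, in plan
    Rt=Ro.from_matrix(np.array([[s,c,0],[-c,s,0],[0,0,-1.]]))  # cols: x,y,z
  File "scipy/spatial/transform/_rotation.pyx", line 1143, in scipy.spatial.transform._rotation.Rotation.from_matrix
ValueError: Non-positive determinant (left-handed or null coordinate frame) in rotation matrix 0: [[ 0.15931821  0.98722728  0.        ]
 [-0.98722728  0.15931821  0.        ]
 [ 0.          0.         -1.        ]].
```

```bash
sed -i 's/\[\[s,c,0\],\[-c,s,0\]/[[-s,c,0],[c,s,0]/' h.py; python3 - <<'E'
from h import *
plan([(.48,-.25,.23),(.485,.147,.20)],.16)
E
```

```text
n 16 tcp [ 0.2981 -0.605   0.2304] yawerr 72.94
[0.04, -0.0298, 0.0001] [-0.01, -0.0, -4.56]
[0.0423, -0.0265, 0.0001] [-0.01, -0.0, -4.56]
[0.0442, -0.023, 0.0001] [-0.01, -0.0, -4.56]
[0.0459, -0.0195, 0.0001] [-0.01, -0.0, -4.56]
[0.0473, -0.0157, 0.0001] [-0.01, -0.0, -4.56]
[0.0484, -0.0119, 0.0001] [-0.01, -0.0, -4.56]
[0.0492, -0.008, 0.0001] [-0.01, -0.0, -4.56]
[0.0497, -0.0041, 0.0001] [-0.01, -0.0, -4.56]
[0.0444, -0.0222, 0.0038] [-0.01, -0.0, -4.56]
[0.046, -0.0186, 0.0038] [-0.01, -0.0, -4.56]
[0.0473, -0.0149, 0.0038] [-0.01, -0.0, -4.56]
[0.0484, -0.0111, 0.0038] [-0.01, -0.0, -4.56]
[0.0491, -0.0072, 0.0038] [-0.01, -0.0, -4.56]
[0.0495, -0.0033, 0.0038] [-0.01, -0.0, -4.56]
[0.0496, 0.0007, 0.0038] [-0.01, -0.0, -4.56]
[0.0494, 0.0046, 0.0038] [-0.01, -0.0, -4.56]
```

drive_tool:
  commands:
    - {"linear": [0.04, -0.03, 0], "dr": [0, 0, -4.5], "jaw": 0}
    - {"linear": [0.042, -0.0265, 0], "dr": [0, 0, -4.5], "jaw": 0}
    - {"linear": [0.044, -0.023, 0], "dr": [0, 0, -4.5], "jaw": 0}
    - {"linear": [0.046, -0.0195, 0], "dr": [0, 0, -4.5], "jaw": 0}
    - {"linear": [0.047, -0.016, 0], "dr": [0, 0, -4.5], "jaw": 0}
    - {"linear": [0.048, -0.012, 0], "dr": [0, 0, -4.5], "jaw": 0}
    - {"linear": [0.049, -0.008, 0], "dr": [0, 0, -4.5], "jaw": 0}
    - {"linear": [0.05, -0.004, 0], "dr": [0, 0, -4.5], "jaw": 0}
  force: 40

```text
clock: 1.1
tcp_pos: [0.4785, -0.2423, 0.2269]
orientation: [-2.676, -1.636, 0.006]
contact_force: [0.4, 0.0, -0.2]
grip_width: 0.0853
```

```bash
python3 - <<'E'
from h import *
plan([(.485,.147,.20)],.16)
E
```

```text
n 8 tcp [ 0.4785 -0.2423  0.2269] yawerr 36.29
[0.0437, -0.0214, 0.0035] [-0.05, -0.01, -4.54]
[0.0452, -0.0179, 0.0035] [-0.05, -0.01, -4.54]
[0.0465, -0.0143, 0.0034] [-0.05, -0.01, -4.54]
[0.0475, -0.0106, 0.0034] [-0.05, -0.01, -4.54]
[0.0482, -0.0068, 0.0034] [-0.05, -0.01, -4.54]
[0.0486, -0.003, 0.0034] [-0.05, -0.01, -4.54]
[0.0487, 0.0009, 0.0034] [-0.05, -0.01, -4.54]
[0.0484, 0.0047, 0.0034] [-0.05, -0.01, -4.54]
```

drive_tool:
  commands:
    - {"linear": [0.0437, -0.0214, 0.0035], "dr": [0, 0, -4.5], "jaw": 0}
    - {"linear": [0.045, -0.018, 0.0035], "dr": [0, 0, -4.5], "jaw": 0}
    - {"linear": [0.0465, -0.0143, 0.0035], "dr": [0, 0, -4.5], "jaw": 0}
    - {"linear": [0.0475, -0.0106, 0.0035], "dr": [0, 0, -4.5], "jaw": 0}
    - {"linear": [0.048, -0.007, 0.0035], "dr": [0, 0, -4.5], "jaw": 0}
    - {"linear": [0.0485, -0.003, 0.0035], "dr": [0, 0, -4.5], "jaw": 0}
    - {"linear": [0.0487, 0.001, 0.0035], "dr": [0, 0, -4.5], "jaw": 0}
    - {"linear": [0.0484, 0.0047, 0.0035], "dr": [0, 0, -4.5], "jaw": 0}

```text
clock: 2.1
tcp_pos: [0.4805, 0.159, 0.198]
orientation: [-2.013, -2.403, 0.004]
contact_force: [1.1, 0.9, -0.1]
grip_width: 0.0855
```

```bash
python3 - <<'E'
from h import *
import cv2
plan([(.484,.147,.175)],.16,n=3)
for n in("scene","top"):
    f=viewer.grab_frame(n); cv2.imwrite(f"pics/{n}1.png",f[:,:,::-1])
E
```

```text
n 3 tcp [0.4805 0.159  0.198 ] yawerr 1.01
[-0.0125, 0.0014, 0.023] [-0.12, -0.06, 0.31]
[0.0, 0.0, 0.0] [-0.12, -0.06, 0.31]
[0.0, 0.0, 0.0] [-0.12, -0.06, 0.31]
```

View pics/scene1.png

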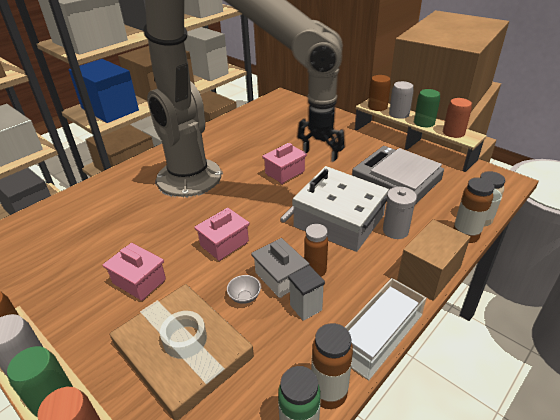

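View pics/top1.png

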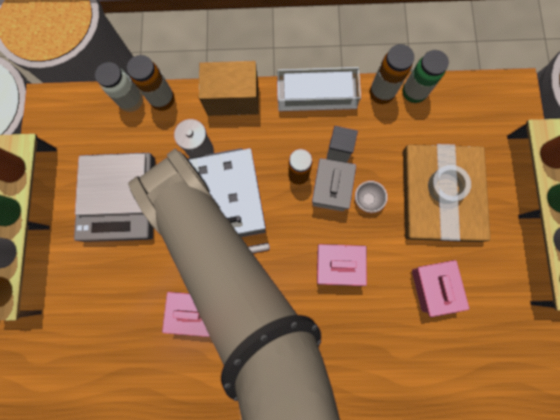

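The scene view shows the open gripper over the bar's end of the lid, with fingertips near (303,140) and (338,155) and the bar near (318,182). The top view is blocked by the arm. I check the tip projection against the reported TCP.

```bash
python3 - <<'E'
from h import *
o=monitor.get_obs(); print(proj("scene",o["tcp_pos"]), proj("scene",[[.4833,.1473,.13],[.4833,.1473,.139]]))
B=casepts([(-.08,.037,.130),(-.08,-.037,.130)],.5623,.16,.16,.045); print(B,proj("scene",B),proj("top",B))
import cv2
a=cv2.imread("pics/scene1.png"); cv2.imwrite("pics/c5.png",cv2.resize(a[110:220,270:390],None,fx=5,fy=5,interpolation=cv2.INTER_CUBIC))
E
```

```text
[[321.40027172 158.09909048]] [[318.32444052 179.41760357]
 [318.39846337 177.03011018]]
[[0.47917129 0.18406344 0.13851168]
 [0.49096084 0.11100862 0.13851168]] [[324.74530111 171.57479081]
 [312.8246817  183.30897901]] [[207.48298296 223.68730199]
 [236.08420903 218.45069716]]
```

View pics/c5.png

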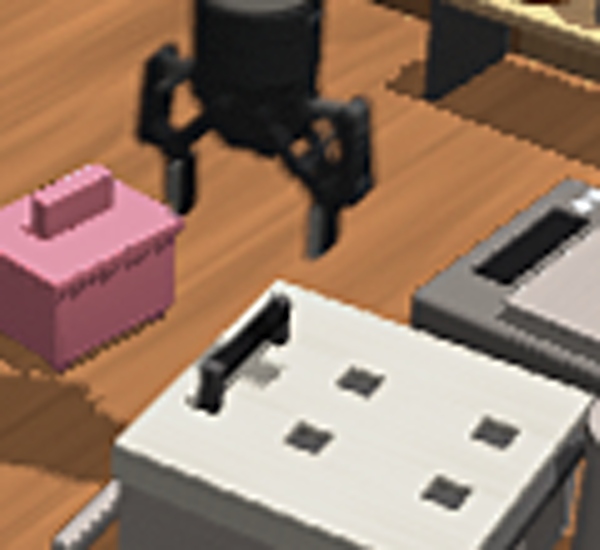

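drive_tool:
  commands:
    - {"linear": [-0.012, 0.004, 0.015], "dr": [0, 0, 0.5], "jaw": 0}
    - {"linear": [0, 0, 0.02], "dr": [0, 0, 0.5], "jaw": 0.3}
    - {"linear": [0, 0, 0.02], "dr": [0, 0, 0], "jaw": 0.5}

```text
clock: 2.58
tcp_pos: [0.4869, 0.1481, 0.1402]
orientation: [-2.032, -2.387, 0.002]
contact_force: [0.1, -0.8, 0.4]
grip_width: 0.0516
```

```bash
python3 - <<'E'
from h import *
plan([(.485,.1475,.121)],.16,n=3)
import cv2
a=viewer.grab_frame("scene")[:,:,::-1]; cv2.imwrite("pics/c6.png",cv2.resize(a[110:220,270:390],None,fx=5,fy=5,interpolation=cv2.INTER_CUBIC))
E
```

```text
n 3 tcp [0.4869 0.1481 0.1402] yawerr 0.39
[-0.0004, -0.0018, 0.0192] [-0.1, -0.08, 0.0]
[0.0, 0.0, 0.0] [-0.1, -0.08, 0.0]
[0.0, 0.0, 0.0] [-0.1, -0.08, 0.0]
```

View pics/c6.png

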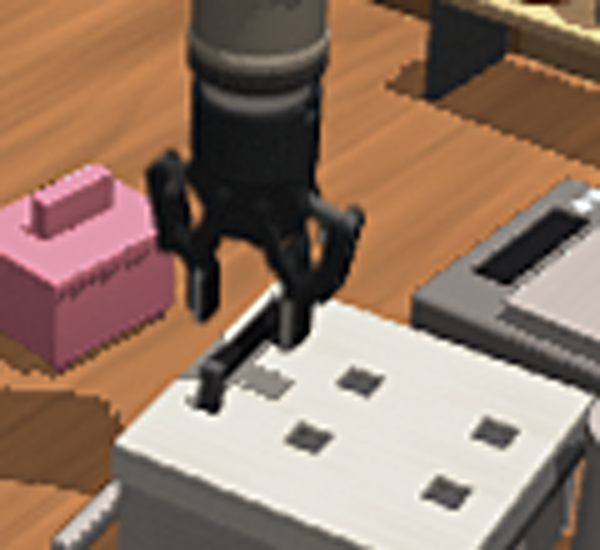

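The fingers straddle the bar, one on each side, at crop (203,300) and (290,330). I go down and close.

drive_tool:
  commands:
    - {"linear": [0, -0.002, 0.01], "dr": [0, 0, 0], "jaw": 0.5}
    - {"linear": [0, 0, 0.009], "dr": [0, 0, 0], "jaw": 0.6}
    - {"linear": [0, 0, 0], "dr": [0, 0, 0], "jaw": 0.9}
    - {"linear": [0, 0, 0], "dr": [0, 0, 0], "jaw": 1}
    - {"linear": [0, 0, 0], "dr": [0, 0, 0], "jaw": 1}
    - {"linear": [0, 0, 0], "dr": [0, 0, 0], "jaw": 1}
  force: 40

```text
clock: 3.38
tcp_pos: [0.4865, 0.1436, 0.118]
orientation: [-2.04, -2.382, 0.002]
contact_force: [1.0, 0.5, -1.7]
grip_width: 0.0148
```

```bash
python3 - <<'E'
from h import *
o=monitor.get_obs();print(o["tcp_pos"],o["contact_force"],o["grip_width"],o["orientation"])
import cv2
a=viewer.grab_frame("scene")[:,:,::-1]; cv2.imwrite("pics/c7.png",cv2.resize(a[110:220,270:390],None,fx=5,fy=5,interpolation=cv2.INTER_CUBIC))
E
```

```text
[0.48645433 0.1436111  0.11803442] [ 0.99396869  0.47226997 -1.6935726 ] 0.014791633049071709 [-2.04002537e+00 -2.38212902e+00  1.89270093e-03]
```

View pics/c7.png

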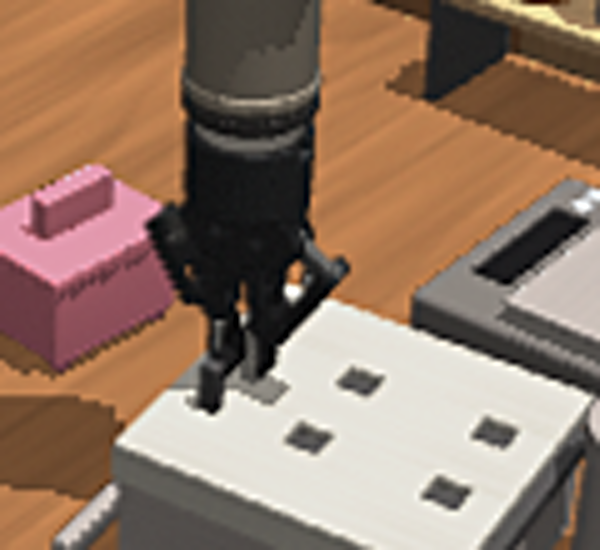

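The jaws hold the bar, with opening 14.8 mm. Now a gentle first tug.

drive_tool:
  commands:
    - {"linear": [0, 0, -0.003], "dr": [0, 0, 0], "jaw": 1}
    - {"linear": [0, 0, -0.003], "dr": [0, 0, 0], "jaw": 1}
    - {"linear": [0, 0, -0.002], "dr": [0, 0, 0], "jaw": 1}

```text
clock: 3.8
tcp_pos: [0.4883, 0.1439, 0.1269]
orientation: [-2.041, -2.383, -0.003]
contact_force: [4.3, 0.9, -3.3]
grip_width: 0.0146
```

```bash
python3 - <<'E'
from h import *
o=monitor.get_obs();print(o["tcp_pos"],o["contact_force"],o["grip_width"])
import cv2
a=viewer.grab_frame("scene")[:,:,::-1]; cv2.imwrite("pics/c8.png",cv2.resize(a[110:220,270:390],None,fx=5,fy=5,interpolation=cv2.INTER_CUBIC))
E
```

```text
[0.48828261 0.14389688 0.12687173] [ 4.2972664   0.89483634 -3.25403819] 0.014635535466277081
```

View pics/c8.png

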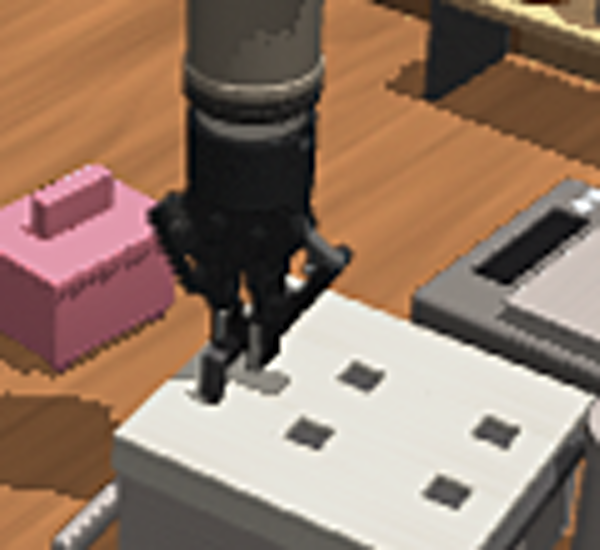

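The bar rose 9 mm at only 3.3 N, and the lid front and recesses moved up in the crop, with the front-left corner going from about 447 to 435. The lid gives, so it is not caught. I firm up the grip and press it home.

drive_tool:
  commands:
    - {"linear": [0, 0, 0.006], "dr": [0, 0, 0], "jaw": 1}
    - {"linear": [0, 0, 0.006], "dr": [0, 0, 0], "jaw": 1}
    - {"linear": [0, 0, 0.004], "dr": [0, 0, 0], "jaw": 1}
  force: 80

```text
clock: 4.22
tcp_pos: [0.4845, 0.1433, 0.1096]
orientation: [-2.038, -2.382, 0.007]
contact_force: [-1.0, 0.0, -0.6]
grip_width: 0.0139
```

drive_tool:
  commands:
    - {"linear": [0, 0, 0.003], "dr": [0, 0, 0], "jaw": 1}
    - {"linear": [0, 0, 0.003], "dr": [0, 0, 0], "jaw": 1}

```text
clock: 4.47
tcp_pos: [0.4849, 0.1433, 0.1079]
orientation: [-2.041, -2.384, 0.011]
contact_force: [-15.7, -7.7, 47.1]
grip_width: 0.0139
```

```bash
python3 - <<'E'
from h import *
o=monitor.get_obs();print(o["tcp_pos"],o["contact_force"],o["grip_width"])
import cv2
a=viewer.grab_frame("scene")[:,:,::-1]; cv2.imwrite("pics/c9.png",cv2.resize(a[110:220,270:390],None,fx=5,fy=5,interpolation=cv2.INTER_CUBIC))
E
```

```text
[0.48489925 0.14329455 0.10789799] [-15.74753541  -7.70426231  47.1016316 ] 0.013862765369700894
```

View pics/c9.png

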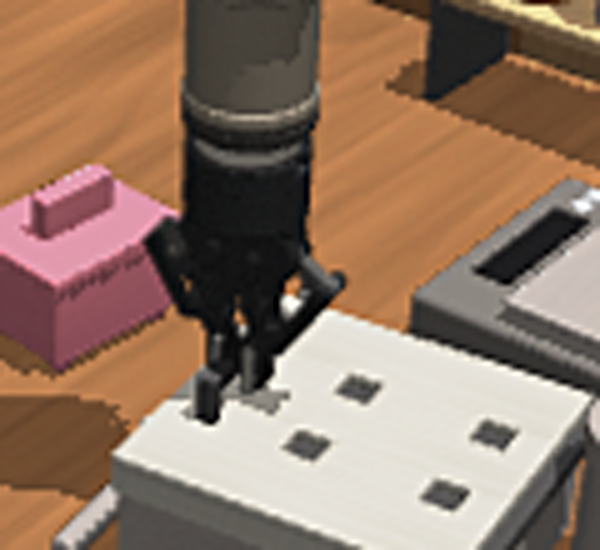

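The lid has gone down (front-left corner at about (112,460), recesses lower) and resisted with 47 N, so it should be home. I ease off, then tug again.

drive_tool:
  commands:
    - {"linear": [0, 0, -0.003], "dr": [0, 0, 0], "jaw": 1}
    - {"linear": [0, 0, 0], "dr": [0, 0, 0], "jaw": 1}

```text
clock: 4.78
tcp_pos: [0.4845, 0.1431, 0.1116]
orientation: [-2.041, -2.385, 0.011]
contact_force: [0.8, 0.8, -2.5]
grip_width: 0.0135
```

drive_tool:
  commands:
    - {"linear": [0, 0, -0.003], "dr": [0, 0, 0], "jaw": 1}
    - {"linear": [0, 0, 0], "dr": [0, 0, 0], "jaw": 1}

```text
clock: 5.03
tcp_pos: [0.4846, 0.1432, 0.1137]
orientation: [-2.041, -2.384, 0.011]
contact_force: [1.2, 0.2, -4.2]
grip_width: 0.0137
```

The force follows the spring rate (about 0.8 N/mm), so the lid holds so far. I draw further to about 8 mm and hold.

drive_tool:
  commands:
    - {"linear": [0, 0, -0.003], "dr": [0, 0, 0], "jaw": 1}
    - {"linear": [0, 0, -0.0015], "dr": [0, 0, 0], "jaw": 1}
    - {"linear": [0, 0, 0], "dr": [0, 0, 0], "jaw": 1}

```text
clock: 5.4
tcp_pos: [0.4847, 0.1432, 0.1174]
orientation: [-2.04, -2.383, 0.011]
contact_force: [3.6, 0.7, -7.1]
grip_width: 0.0136
```

```bash
python3 - <<'E'
from h import *
o=monitor.get_obs();print(o["tcp_pos"],o["contact_force"],o["grip_width"])
import cv2
a=viewer.grab_frame("scene")[:,:,::-1]; cv2.imwrite("pics/c10.png",cv2.resize(a[110:220,270:390],None,fx=5,fy=5,interpolation=cv2.INTER_CUBIC))
E
```

```text
[0.48465895 0.14319049 0.11741032] [ 3.5540011   0.67760644 -7.08936413] 0.01363033247560525
```

View pics/c10.png

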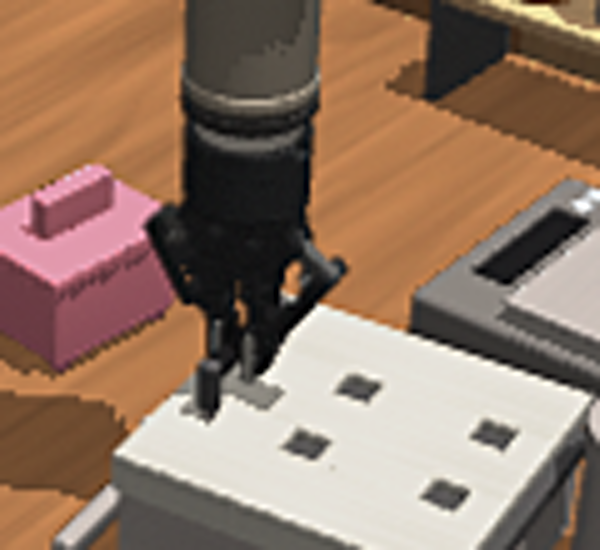

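At 7.1 N the lid stays down: the recess is still at (306,444), same as when shut, and only the bar has risen. I hold it, then let it down.

drive_tool:
  commands:
    - {"linear": [0, 0, 0], "dr": [0, 0, 0], "jaw": 1}
    - {"linear": [0, 0, 0], "dr": [0, 0, 0], "jaw": 1}
    - {"linear": [0, 0, 0], "dr": [0, 0, 0], "jaw": 1}
    - {"linear": [0, 0, 0], "dr": [0, 0, 0], "jaw": 1}

```text
clock: 5.95
tcp_pos: [0.4846, 0.1432, 0.1172]
orientation: [-2.04, -2.383, 0.011]
contact_force: [2.3, 0.6, -7.0]
grip_width: 0.0135
```

drive_tool:
  commands:
    - {"linear": [0, 0, 0.004], "dr": [0, 0, 0], "jaw": 1}
    - {"linear": [0, 0, 0.003], "dr": [0, 0, 0], "jaw": 1}
    - {"linear": [0, 0, 0.001], "dr": [0, 0, 0], "jaw": 1}

```text
clock: 6.32
tcp_pos: [0.4845, 0.1432, 0.1093]
orientation: [-2.04, -2.384, 0.012]
contact_force: [0.7, -1.0, -1.1]
grip_width: 0.0137
```

drive_tool:
  commands:
    - {"linear": [0, 0, 0], "dr": [0, 0, 0], "jaw": 0.4}
    - {"linear": [0, 0, 0], "dr": [0, 0, 0], "jaw": 0.4}
    - {"linear": [0, 0, -0.03], "dr": [0, 0, 0], "jaw": 0.3}
    - {"linear": [0, 0, -0.05], "dr": [0, 0, 0], "jaw": 0.3}
    - {"linear": [0, 0, -0.06], "dr": [0, 0, 0], "jaw": 0.3}

```text
clock: 6.95
tcp_pos: [0.483, 0.1429, 0.2495]
orientation: [-2.036, -2.38, 0.023]
contact_force: [0.2, 0.2, -1.0]
grip_width: 0.0596
```

```bash
python3 - <<'E'
from h import *
o=monitor.get_obs();print(o["tcp_pos"],o["joints"].round(2))
plan([(.5,-.06,.25),(.55,-.13,.26)],-.203+np.pi/2)
plan([(.5,-.06,.25),(.55,-.13,.26)],-.203-np.pi/2)
import cv2
a=viewer.grab_frame("scene")[:,:,::-1]; cv2.imwrite("pics/s11.png",a)
E
```

```text
[0.48302664 0.14289398 0.24954114] [ 0.11  0.24 -0.6   1.89  0.15  1.07 -0.4 ]
n 8 tcp [0.483  0.1429 0.2495] yawerr 69.46
[-0.0508, -0.0037, 0.0001] [-0.12, -0.06, -8.68]
[-0.0496, -0.0113, 0.0001] [-0.12, -0.06, -8.68]
[-0.0474, -0.0186, 0.0001] [-0.12, -0.06, -8.68]
[-0.044, -0.0256, 0.0001] [-0.12, -0.06, -8.68]
[-0.0426, -0.0061, -0.005] [-0.12, -0.06, -8.68]
[-0.0412, -0.0125, -0.005] [-0.12, -0.06, -8.68]
[0.0, 0.0, 0.0] [-0.12, -0.06, -8.68]
[0.0, 0.0, 0.0] [-0.12, -0.06, -8.68]
n 12 tcp [0.483  0.1429 0.2495] yawerr 110.54
[-0.0508, -0.0037, 0.0001] [-0.05, 0.09, 9.21]
[-0.0507, 0.0045, -0.0] [-0.05, 0.09, 9.21]
[-0.0493, 0.0126, -0.0001] [-0.05, 0.09, 9.21]
[-0.0467, 0.0203, -0.0001] [-0.05, 0.09, 9.21]
[-0.0192, 0.0384, -0.0053] [-0.05, 0.09, 9.21]
[-0.0128, 0.041, -0.0053] [-0.05, 0.09, 9.21]
[0.0, 0.0, 0.0] [-0.05, 0.09, 9.21]
[0.0, 0.0, 0.0] [-0.05, 0.09, 9.21]
[0.0, 0.0, 0.0] [-0.05, 0.09, 9.21]
[0.0, 0.0, 0.0] [-0.05, 0.09, 9.21]
[0.0, 0.0, 0.0] [-0.05, 0.09, 9.21]
[0.0, 0.0, 0.0] [-0.05, 0.09, 9.21]
```

View pics/s11.png

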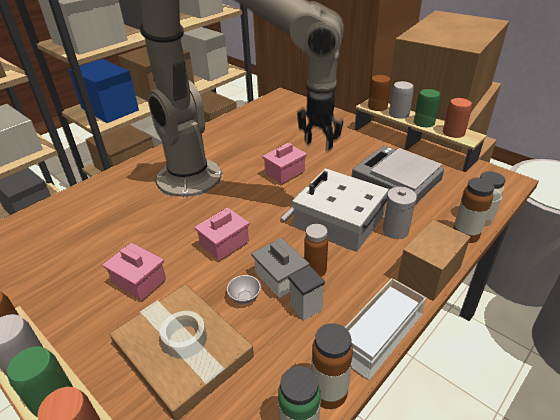

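The lid lies shut and the bar is back down, near (318,183). Now the tub: I locate the jar and tin for clearance, then travel.

```bash
python3 - <<'E'
from h import *
def bp(n,p,z):
    c=viewer.calibration(n); d=c["R"].T@np.linalg.inv(c["K"])@np.array([*p,1]); o=-c["R"].T@c["t"]
    return o+d*(z-o[2])/d[2]
print("jar",bp("top",un((125,238),6,(280,120)),.15).round(3))
print("tin corners",[bp("top",un(p,6,(280,120)),.114).round(3)[:2].tolist() for p in((328,35),(467,65),(440,192),(300,165))])
print("can",bp("top",(191,133),.155),)
E
```

```text
jar [ 0.64  -0.057  0.15 ]
tin corners [[0.745, -0.154], [0.728, -0.216], [0.669, -0.2], [0.683, -0.139]]
can [0.7179199  0.22752196 0.155     ]
```

drive_tool:
  commands:
    - {"linear": [-0.05, -0.004, 0], "dr": [0, 0, -8.7], "jaw": 0.3}
    - {"linear": [-0.05, -0.011, 0], "dr": [0, 0, -8.7], "jaw": 0.3}
    - {"linear": [-0.0475, -0.0185, 0], "dr": [0, 0, -8.7], "jaw": 0.3}
    - {"linear": [-0.044, -0.0255, 0], "dr": [0, 0, -8.7], "jaw": 0.3}
    - {"linear": [-0.0425, -0.006, -0.005], "dr": [0, 0, -8.7], "jaw": 0.3}
    - {"linear": [-0.041, -0.0125, -0.005], "dr": [0, 0, -8.7], "jaw": 0.3}
    - {"linear": [0, 0, 0], "dr": [0, 0, -8.7], "jaw": 0.3}
    - {"linear": [0, 0, 0], "dr": [0, 0, -8.7], "jaw": 0.3}

```text
clock: 8.0
tcp_pos: [0.5617, -0.1329, 0.2729]
orientation: [0.251, 3.125, -0.002]
contact_force: [-0.3, 0.0, 0.3]
grip_width: 0.0596
```

```bash
python3 - <<'E'
from h import *
plan([(.592,-.149,.20)],-.203+np.pi/2)
E
```

```text
n 2 tcp [ 0.5617 -0.1329  0.2729] yawerr 2.49
[-0.016, -0.0055, 0.0366] [-0.01, 0.2, 1.23]
[-0.0162, -0.0052, 0.0365] [-0.01, 0.2, 1.23]
```

drive_tool:
  commands:
    - {"linear": [-0.016, -0.0055, 0.025], "dr": [0, 0, 1.2], "jaw": 0.3}
    - {"linear": [-0.016, -0.005, 0.025], "dr": [0, 0, 1.2], "jaw": 0.5}
    - {"linear": [0, 0, 0], "dr": [0, 0, 0], "jaw": 0.5}

```text
clock: 8.38
tcp_pos: [0.5929, -0.1497, 0.2225]
orientation: [0.316, 3.117, -0.002]
contact_force: [-0.9, 0.0, 0.2]
grip_width: 0.0426
```

```bash
python3 - <<'E'
from h import *
plan([(.592,-.149,.14)],-.203+np.pi/2)
print(monitor.get_obs()["grip_width"])
import cv2
a=viewer.grab_frame("scene")[:,:,::-1]; cv2.imwrite("pics/c12.png",cv2.resize(a[170:310,220:360],None,fx=4,fy=4,interpolation=cv2.INTER_CUBIC))
E
```

```text
n 2 tcp [ 0.5929 -0.1497  0.2225] yawerr 0.5
[0.0009, 0.0003, 0.0412] [-0.01, 0.25, 0.02]
[0.0007, 0.0003, 0.0412] [-0.01, 0.25, 0.02]
0.04261568425939781
```

View pics/c12.png

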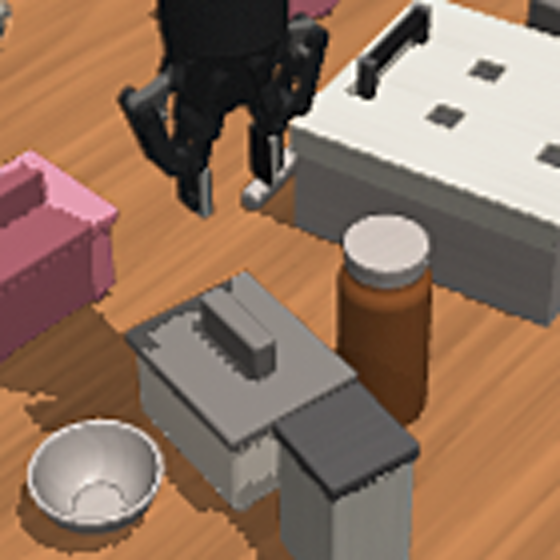

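The gripper is centred above the handle, and its opening at 43 mm spans the bar (crop handle at (238,333)). I descend, looking once more before closing.

drive_tool:
  commands:
    - {"linear": [0.001, 0.0005, 0.04], "dr": [0, 0.25, 0], "jaw": 0.5}
    - {"linear": [0, 0, 0.04], "dr": [0, 0.25, 0], "jaw": 0.5}
    - {"linear": [0, 0, 0.025], "dr": [0, 0, 0], "jaw": 0.5}
    - {"linear": [0, 0, 0], "dr": [0, 0, 0], "jaw": 0.5}

```text
clock: 8.93
tcp_pos: [0.5953, -0.1472, 0.1227]
orientation: [0.311, 3.116, -0.002]
contact_force: [0.7, -0.5, 0.7]
grip_width: 0.0426
```

```bash
python3 - <<'E'
from h import *
plan([(.592,-.149,.092)],-.203+np.pi/2)
import cv2
a=viewer.grab_frame("scene")[:,:,::-1]; cv2.imwrite("pics/c13.png",cv2.resize(a[170:310,220:360],None,fx=4,fy=4,interpolation=cv2.INTER_CUBIC))
E
```

```text
n 1 tcp [ 0.5953 -0.1472  0.1227] yawerr 0.62
[0.0032, -0.0024, 0.0307] [-0.02, 0.58, 0.22]
```

View pics/c13.png

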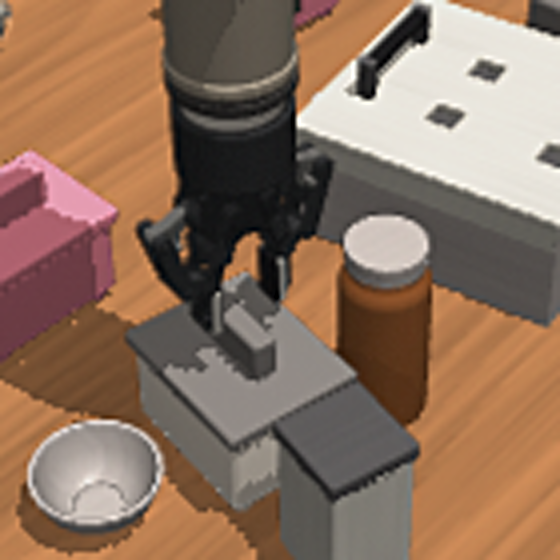

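The jaws straddle the handle at crop (235,320). I go down, correct the small offset and close.

drive_tool:
  commands:
    - {"linear": [0.002, -0.002, 0.015], "dr": [0, 0.5, 0.2], "jaw": 0.5}
    - {"linear": [0, 0, 0.013], "dr": [0, 0, 0], "jaw": 0.5}
    - {"linear": [0, 0, 0], "dr": [0, 0, 0], "jaw": 0.6}
  force: 30

```text
clock: 9.35
tcp_pos: [0.5961, -0.1492, 0.0979]
orientation: [0.317, 3.117, -0.002]
contact_force: [-0.0, 0.3, -0.4]
grip_width: 0.0342
```

```bash
python3 - <<'E'
from h import *
plan([(.592,-.149,.092)],-.203+np.pi/2)
print(monitor.get_obs()["contact_force"])
E
```

```text
n 1 tcp [ 0.5961 -0.1492  0.0979] yawerr 0.5
[0.0041, -0.0006, 0.0059] [-0.03, 0.5, -0.0]
[-0.02647746  0.29002272 -0.39636933]
```

drive_tool:
  commands:
    - {"linear": [0.004, 0, 0.005], "dr": [0, 0.5, 0], "jaw": 0.6}
    - {"linear": [0, 0, 0], "dr": [0, 0.3, 0], "jaw": 0.7}
    - {"linear": [0, 0, 0], "dr": [0, 0, 0], "jaw": 0.85}
    - {"linear": [0, 0, 0], "dr": [0, 0, 0], "jaw": 1}
    - {"linear": [0, 0, 0], "dr": [0, 0, 0], "jaw": 1}
  force: 30

```text
clock: 9.98
tcp_pos: [0.5926, -0.1486, 0.0933]
orientation: [-0.318, -3.12, -0.0]
contact_force: [0.3, -0.1, -1.3]
grip_width: 0.0177
```

drive_tool:
  commands:
    - {"linear": [0, 0, 0], "dr": [0, 0, 0], "jaw": 1}
    - {"linear": [0, 0, 0], "dr": [0, 0, 0], "jaw": 1}
    - {"linear": [0, 0, 0], "dr": [0, 0, 0], "jaw": 1}
  force: 60

```text
clock: 10.35
tcp_pos: [0.5926, -0.1486, 0.0934]
orientation: [-0.318, -3.121, -0.0]
contact_force: [-0.6, -0.7, -0.0]
grip_width: 0.017
```

```bash
python3 - <<'E'
from h import *
plan([(.592,-.149,.092)],-.203+np.pi/2)
o=monitor.get_obs();print(o["contact_force"],o["grip_width"],o["moment"])
import cv2
a=viewer.grab_frame("scene")[:,:,::-1]; cv2.imwrite("pics/c14.png",cv2.resize(a[170:310,220:360],None,fx=4,fy=4,interpolation=cv2.INTER_CUBIC))
E
```

```text
n 1 tcp [ 0.5926 -0.1486  0.0934] yawerr 0.27
[0.0005, -0.0005, 0.0014] [-0.03, -0.27, -0.02]
[-0.58916198 -0.69926637 -0.01555668] 0.016967649118661443 [0.02283575 0.01584028 0.0080485 ]
```

View pics/c14.png

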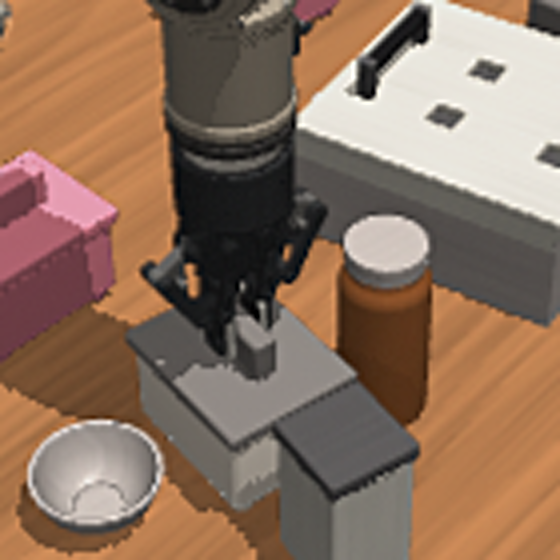

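The handle is gripped: opening 17 mm, pads on both sides, and the tub hasn't shifted. I lift straight up.

drive_tool:
  commands:
    - {"linear": [0, 0, -0.01], "dr": [0, 0, 0], "jaw": 1}
    - {"linear": [0, 0, -0.03], "dr": [0, 0, 0], "jaw": 1}
    - {"linear": [0, 0, -0.04], "dr": [0, 0, 0], "jaw": 1}
    - {"linear": [0, 0, -0.045], "dr": [0, 0, 0], "jaw": 1}
    - {"linear": [0, 0, -0.045], "dr": [0, 0, 0], "jaw": 1}
    - {"linear": [0, 0, -0.01], "dr": [0, 0, 0], "jaw": 1}

```text
clock: 11.15
tcp_pos: [0.5887, -0.148, 0.2743]
orientation: [-0.314, -3.107, -0.002]
contact_force: [0.2, -0.3, -6.2]
grip_width: 0.0168
```

```bash
python3 - <<'E'
from h import *
o=monitor.get_obs();print(o["contact_force"],o["grip_width"],o["moment"])
plan([(.592,.165,.27)],.16+np.pi/2,step=.042)
E
```

```text
[ 0.16624427 -0.30899874 -6.15927318] 0.016844782541672498 [-0.00628703 -0.13849269 -0.01160477]
n 8 tcp [ 0.5887 -0.148   0.2743] yawerr 20.75
[0.0074, 0.0384, 0.0007] [0.02, -0.13, -2.59]
[0.0057, 0.0387, 0.0006] [0.02, -0.13, -2.59]
[0.0039, 0.0389, 0.0006] [0.02, -0.13, -2.59]
[0.0022, 0.0391, 0.0006] [0.02, -0.13, -2.59]
[0.0004, 0.0391, 0.0006] [0.02, -0.13, -2.59]
[-0.0014, 0.0391, 0.0006] [0.02, -0.13, -2.59]
[-0.0031, 0.039, 0.0005] [0.02, -0.13, -2.59]
[-0.0049, 0.0388, 0.0005] [0.02, -0.13, -2.59]
```

drive_tool:
  commands:
    - {"linear": [0.0075, 0.038, 0.0005], "dr": [0, -0.1, -2.6], "jaw": 1}
    - {"linear": [0.0057, 0.0387, 0.0005], "dr": [0, -0.1, -2.6], "jaw": 1}
    - {"linear": [0.004, 0.039, 0.0005], "dr": [0, -0.1, -2.6], "jaw": 1}
    - {"linear": [0.002, 0.039, 0.0005], "dr": [0, -0.1, -2.6], "jaw": 1}
    - {"linear": [0.0005, 0.039, 0.0005], "dr": [0, -0.1, -2.6], "jaw": 1}
    - {"linear": [-0.0015, 0.039, 0.0005], "dr": [0, -0.1, -2.6], "jaw": 1}
    - {"linear": [-0.003, 0.03, 0.0005], "dr": [0, -0.1, -2.6], "jaw": 1}
    - {"linear": [-0.005, 0.02, 0.0005], "dr": [0, -0.1, -2.6], "jaw": 1}

```text
clock: 12.15
tcp_pos: [0.5845, 0.139, 0.254]
orientation: [0.262, -3.101, -0.0]
contact_force: [0.6, -1.0, -5.5]
grip_width: 0.0171
```

```bash
python3 - <<'E'
from h import *
plan([(.592,.165,.23)],.16+np.pi/2,n=3)
E
```

```text
n 3 tcp [0.5845 0.139  0.254 ] yawerr 1.74
[-0.0125, 0.0243, 0.0237] [0.05, -0.55, 0.16]
[0.0, 0.0, 0.0] [0.05, -0.55, 0.16]
[0.0, 0.0, 0.0] [0.05, -0.55, 0.16]
```

drive_tool:
  commands:
    - {"linear": [-0.006, 0.012, 0.007], "dr": [0, -0.8, 0.2], "jaw": 1}
    - {"linear": [-0.006, 0.012, 0.007], "dr": [0, -0.8, 0.2], "jaw": 1}
    - {"linear": [0, 0, 0], "dr": [0, 0, 0], "jaw": 1}

```text
clock: 12.52
tcp_pos: [0.5916, 0.1653, 0.2361]
orientation: [0.252, -3.128, -0.003]
contact_force: [0.7, -1.0, -5.8]
grip_width: 0.017
```

```bash
python3 - <<'E'
from h import *
plan([(.592,.165,.225)],.16+np.pi/2,n=1)
print(monitor.get_obs()["moment"])
import cv2
a=viewer.grab_frame("scene")[:,:,::-1]; cv2.imwrite("pics/s15.png",a);cv2.imwrite("pics/c15.png",cv2.resize(a[90:260,270:440],None,fx=3.5,fy=3.5,interpolation=cv2.INTER_CUBIC))
a=viewer.grab_frame("top")[:,:,::-1]; cv2.imwrite("pics/t15.png",cv2.resize(a[100:280,140:320],None,fx=3.3,fy=3.3,interpolation=cv2.INTER_CUBIC))
E
```

```text
n 1 tcp [0.5916 0.1653 0.2361] yawerr 0.22
[-0.0004, -0.0003, 0.0111] [0.11, -0.19, 0.05]
[-0.04761417  0.02154501  0.04361978]
```

View pics/c15.png

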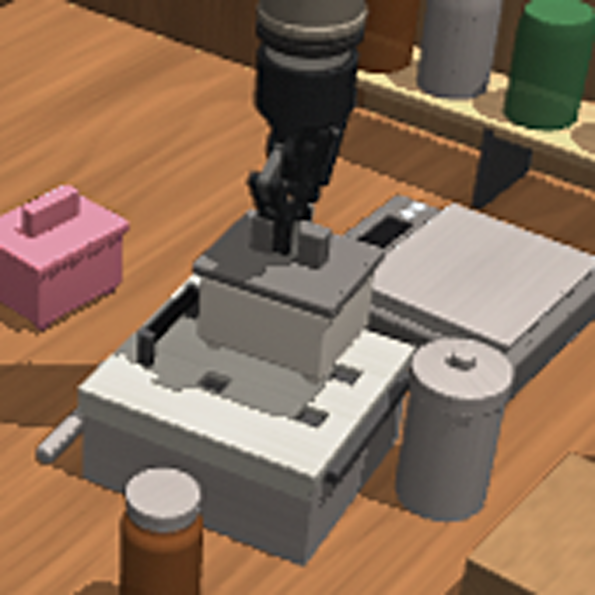

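View pics/t15.png

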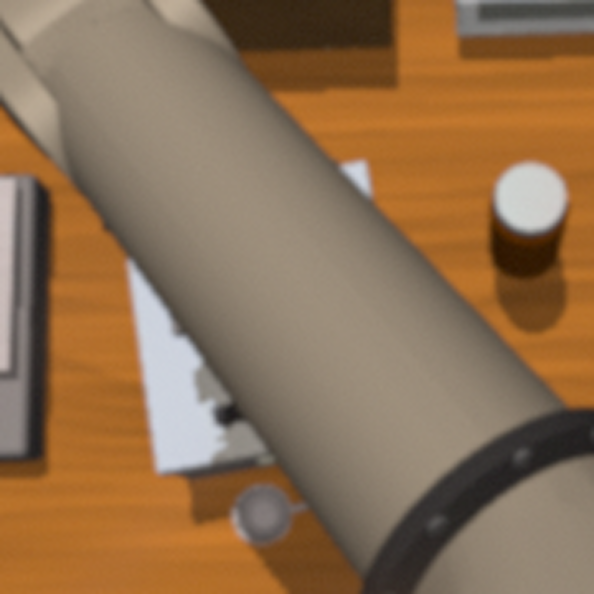

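The tub is upright over the lid, gripped about mid-handle. In the scene crop its lid corners are near (193,265), (338,310), (383,260) and (245,213), and recesses are visible at (215,382), (313,417) and (347,374). The top view is blocked by the arm. I measure the tub relative to the seat in this same camera.

```bash
python3 - <<'E'
import cv2
a=cv2.imread("pics/s15.png")
cv2.imwrite("pics/c16.png",cv2.resize(a[145:230,285:400],None,fx=6.9,fy=6.9,interpolation=cv2.INTER_CUBIC))
E
```

```text
(no output)
```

View pics/c16.png

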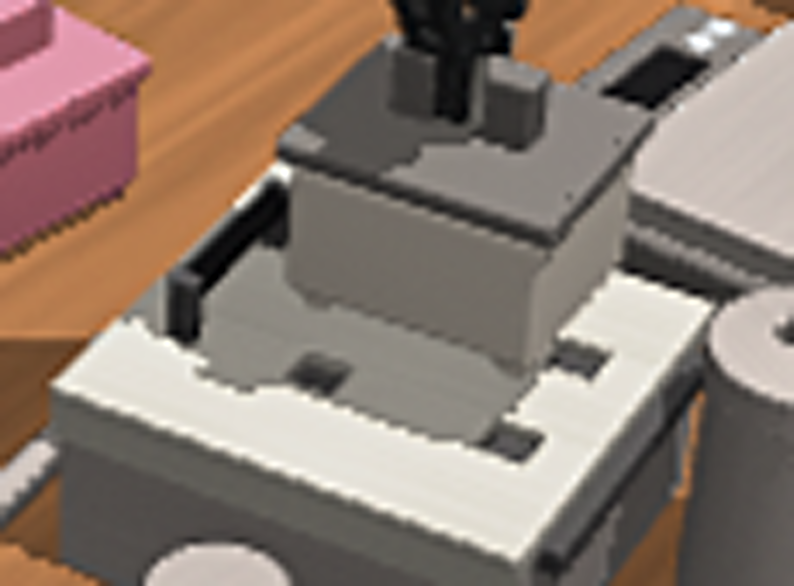

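```bash
cat > fit2.py <<'E'
from h import *
o=monitor.get_obs()
def tp(P,x,y,a,z): 
    P=np.array(P,float);c,s=np.cos(a),np.sin(a)
    return np.c_[x+c*P[:,0]-s*P[:,1], y+s*P[:,0]+c*P[:,1],P[:,2]+z]
L=[(-.063,-.051,.087),(.063,-.051,.087),(.063,.051,.087),(-.063,.051,.087)]
sl=un([(280,145),(552,238),(655,122),(388,38)],6.9,(285,145))
z=.2361-.0934
s=least_squares(lambda v:(proj("scene",tp(L,*v,z))-sl).ravel(),[.59,.16,.16]);print("tub z fixed",s.x.round(4),s.cost.round(2),s.fun.round(1))
s4=least_squares(lambda v:(proj("scene",tp(L,*v))-sl).ravel(),[.59,.16,.16,z]);print("tub z free",s4.x.round(4),s4.cost.round(2))
R=[(.076,.034,.104),(.076,-.034,.104),(-.016,.034,.104),(-.016,-.034,.104)]
C=[(.11,-.103,.104),(-.11,-.103,.104)]
m9=un([(494,435),(445,495),(359,388),(307,444)],5,(270,110))
m16=un([(580,360),(513,442),(320,375)],6.9,(285,145)); c16=un([(525,560),(52,385)],6.9,(285,145))
for nm,f in (("recess c9",lambda v:proj("scene",casepts(R,*v,0))-m9),("c16",lambda v:np.r_[proj("scene",casepts([R[0],R[1],R[3]],*v,0))-m16,proj("scene",casepts(C,*v,0))-c16])):
    q=least_squares(lambda v:f(v).ravel(),[.56,.16,.16]); x=q.x
    print(nm,x.round(4),q.cost.round(2),"seat",x[0]+.03*np.cos(x[2]),x[1]+.03*np.sin(x[2]))
E
python3 fit2.py
```

```text
tub z fixed [0.5953 0.1579 0.1573] 1.14 [-1.1  0.3  0.2  0.3  0.7 -0.5  0.1 -0.4]
tub z free [0.5787 0.1837 0.16   0.1226] 0.26
recess c9 [0.5629 0.1595 0.1578] 0.01 seat 0.5925266378473392 0.16423809327203875
c16 [0.5635 0.159  0.1783] 0.99 seat 0.5930575965813671 0.16433561643653857
```

```bash
cat >> fit2.py <<'E'
print('--')
tl=un([(456,266),(238,233),(197,493),(413,530)],6,(280,120))[[3,0,1,2]]
si=un([(220,243),(382,385),(565,298),(400,165)],(6,5),(215,205))
L=[(-.063,-.051,0),(.063,-.051,0),(.063,.051,0),(-.063,.051,0)]
q=least_squares(lambda v:np.r_[proj("top",tp(L,*v))-tl,proj("scene",tp(L,*v))-si].ravel(),[.59,-.15,-.2,.087]);print("initial joint",q.x.round(4),q.cost.round(2),q.fun.round(1))
h=q.x[3]
s=least_squares(lambda v:(proj("scene",tp(L,*v,z+h))-sl).ravel(),[.59,.16,.16]);print("tub now",s.x.round(4),s.cost.round(2))
E
python3 fit2.py | sed -n '/--/,$p'
```

```text
--
initial joint [ 0.5924 -0.1494 -0.2006  0.0815] 1.62 [ 0.5  0.3 -0.  -0.  -0.3 -0.6 -0.9 -0.  -0.7  0.4 -0.6  0.   0.6 -0.4
 -0.   0.3]
tub now [0.5908 0.165  0.1581] 0.72
```

With the rim height calibrated at 81.5 mm, the tub now fits at (0.591, 0.165, yaw 0.158). The seat is at about (0.5925, 0.1645, yaw 0.158). A shift of about 1 mm is needed; I descend in stages.

drive_tool:
  commands:
    - {"linear": [-0.001, -0.0005, 0.015], "dr": [0.1, -0.2, 0], "jaw": 1}
    - {"linear": [0, 0, 0.014], "dr": [0, 0, 0], "jaw": 1}
    - {"linear": [0, 0, 0.003], "dr": [0, 0, 0], "jaw": 1}

```text
clock: 13.0
tcp_pos: [0.5939, 0.1606, 0.2026]
orientation: [-0.244, 3.131, -0.004]
contact_force: [0.0, 1.0, -6.8]
grip_width: 0.0168
```

```bash
python3 - <<'E'
from h import *
plan([(.5926,.1648,.190)],.158+np.pi/2,n=2)
E
```

```text
n 2 tcp [0.5939 0.1606 0.2026] yawerr 0.23
[0.0006, 0.0044, 0.0126] [-0.08, 0.03, -0.08]
[0.0, 0.0, 0.0] [-0.08, 0.03, -0.08]
```

drive_tool:
  commands:
    - {"linear": [0.0005, 0.0044, 0], "dr": [0, 0, 0], "jaw": 1}
    - {"linear": [0, 0, 0.001], "dr": [0, 0, 0], "jaw": 1}

```text
clock: 13.25
tcp_pos: [0.5927, 0.1652, 0.2014]
orientation: [-0.243, 3.131, -0.004]
contact_force: [0.4, -0.2, -5.7]
grip_width: 0.0168
```

```bash
python3 - <<'E'
from h import *
plan([(.5926,.1648,.190)],.158+np.pi/2,n=2)
import cv2
a=viewer.grab_frame("scene")[:,:,::-1]
cv2.imwrite("pics/c17.png",cv2.resize(a[145:230,285:400],None,fx=6.9,fy=6.9,interpolation=cv2.INTER_CUBIC))
E
```

```text
n 2 tcp [0.5927 0.1652 0.2014] yawerr 0.22
[0.0001, -0.0003, 0.0114] [-0.07, 0.03, -0.08]
[0.0, 0.0, 0.0] [-0.07, 0.03, -0.08]
```

View pics/c17.png

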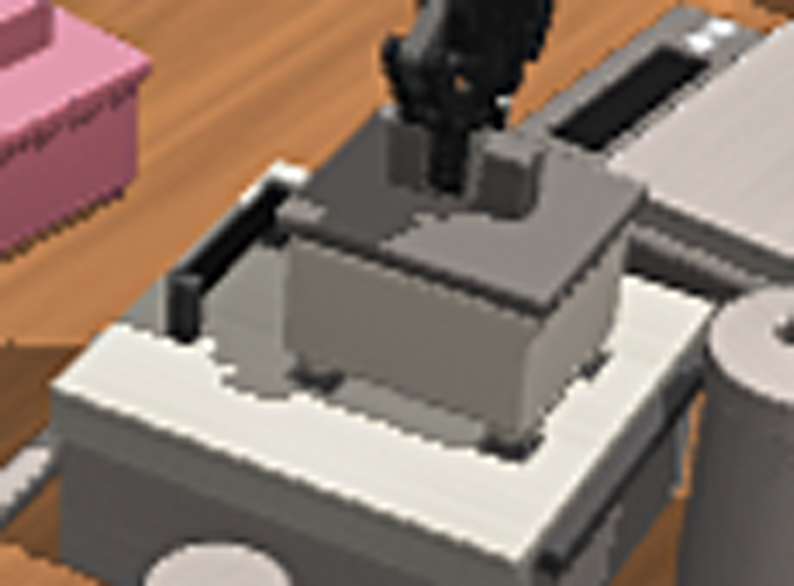

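The feet are right above the recesses at (318,372), (512,440) and (597,362). I lower gently.

drive_tool:
  commands:
    - {"linear": [0, 0, 0.003], "dr": [0, 0, 0], "jaw": 1}
    - {"linear": [0, 0, 0.002], "dr": [0, 0, 0], "jaw": 1}
    - {"linear": [0, 0, 0], "dr": [0, 0, 0], "jaw": 1}

```text
clock: 13.68
tcp_pos: [0.5931, 0.1647, 0.1964]
orientation: [-0.242, 3.13, -0.004]
contact_force: [-0.1, -0.5, -5.8]
grip_width: 0.0165
```

```bash
python3 - <<'E'
from h import *
plan([(.5926,.1648,.190)],.158+np.pi/2,n=2)
E
```

```text
n 2 tcp [0.5931 0.1647 0.1964] yawerr 0.28
[0.0005, 0.0002, 0.0064] [-0.08, 0.05, -0.1]
[0.0, 0.0, 0.0] [-0.08, 0.05, -0.1]
```

drive_tool:
  commands:
    - {"linear": [0.0005, 0, 0.002], "dr": [0, 0, 0], "jaw": 1}
    - {"linear": [0, 0, 0.002], "dr": [0, 0, 0], "jaw": 1}
    - {"linear": [0, 0, 0], "dr": [0, 0, 0], "jaw": 1}

```text
clock: 14.05
tcp_pos: [0.5926, 0.1646, 0.1922]
orientation: [-0.242, 3.13, -0.004]
contact_force: [-0.1, 0.0, -6.7]
grip_width: 0.017
```

drive_tool:
  commands:
    - {"linear": [0, 0, 0.001], "dr": [0, 0, 0], "jaw": 1}
    - {"linear": [0, 0, 0.001], "dr": [0, 0, 0], "jaw": 1}
    - {"linear": [0, 0, 0.001], "dr": [0, 0, 0], "jaw": 1}

```text
clock: 14.42
tcp_pos: [0.5932, 0.1646, 0.1896]
orientation: [-0.242, 3.129, -0.004]
contact_force: [1.0, -1.0, -0.5]
grip_width: 0.0173
```

The weight came off at z = 0.1896, against 0.1894 expected, so the feet are on the recess floors. I check, then release.

drive_tool:
  commands:
    - {"linear": [0, 0, 0], "dr": [0, 0, 0], "jaw": 0.7}
    - {"linear": [0, 0, 0], "dr": [0, 0, 0], "jaw": 0.5}
    - {"linear": [0, 0, 0], "dr": [0, 0, 0], "jaw": 0.5}

```text
clock: 14.8
tcp_pos: [0.5949, 0.1658, 0.1921]
orientation: [-0.242, 3.124, -0.002]
contact_force: [-0.1, 0.3, -0.2]
grip_width: 0.0427
```

```bash
python3 - <<'E'
from h import *
import cv2
print(monitor.get_obs()["grip_width"])
a=viewer.grab_frame("scene")[:,:,::-1]
cv2.imwrite("pics/c18.png",cv2.resize(a[145:230,285:400],None,fx=6.9,fy=6.9,interpolation=cv2.INTER_CUBIC))
E
```

```text
0.04268199854704172
```

View pics/c18.png

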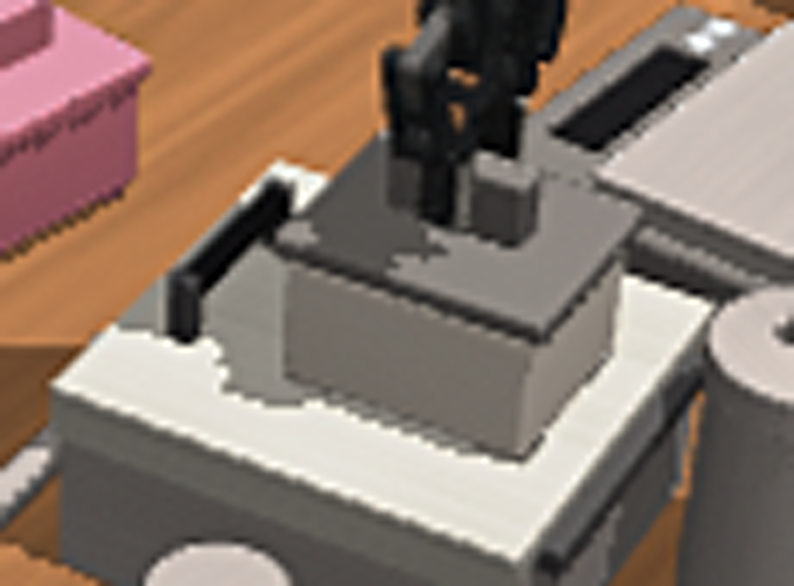

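The tub body sits down onto the lid with its feet hidden in the recesses, and the lid edge is unchanged. I retreat straight up and then aside.

drive_tool:
  commands:
    - {"linear": [0, 0, -0.015], "dr": [0, 0, 0], "jaw": 0.5}
    - {"linear": [0, 0, -0.03], "dr": [0, 0, 0], "jaw": 0.4}
    - {"linear": [0, 0, -0.05], "dr": [0, 0, 0], "jaw": 0.3}
    - {"linear": [0, 0, -0.05], "dr": [0, 0, 0], "jaw": 0.3}
    - {"linear": [0.03, -0.05, 0], "dr": [0, 0, 0], "jaw": 0.3}
    - {"linear": [0.03, -0.05, 0], "dr": [0, 0, 0], "jaw": 0.3}
    - {"linear": [0.02, -0.055, 0], "dr": [0, 0, 0], "jaw": 0.3}
    - {"linear": [0.01, -0.055, 0], "dr": [0, 0, 0], "jaw": 0.3}

```text
clock: 15.85
tcp_pos: [0.5374, -0.053, 0.3505]
orientation: [-0.262, 3.112, 0.002]
contact_force: [0.2, -0.4, 0.4]
grip_width: 0.0601
```

drive_tool:
  commands:
    - {"linear": [0, -0.055, 0], "dr": [0, 0, 0], "jaw": 0.3}
    - {"linear": [0, -0.055, 0], "dr": [0, 0, 0], "jaw": 0.3}
    - {"linear": [0, -0.05, 0], "dr": [0, 0, 0], "jaw": 0.3}
    - {"linear": [0, 0, 0], "dr": [0, 0, 0], "jaw": 0.3}
    - {"linear": [0, 0, 0], "dr": [0, 0, 0], "jaw": 0.3}

```text
clock: 16.48
tcp_pos: [0.5637, -0.2203, 0.3571]
orientation: [-0.251, 3.106, -0.004]
contact_force: [0.4, 0.8, -0.5]
grip_width: 0.0599
```

```bash
python3 - <<'E'
from h import *
import cv2
a=viewer.grab_frame("scene")[:,:,::-1]; cv2.imwrite("pics/s19.png",a)
cv2.imwrite("pics/c19.png",cv2.resize(a[145:230,285:400],None,fx=6.9,fy=6.9,interpolation=cv2.INTER_CUBIC))
a=viewer.grab_frame("top")[:,:,::-1]; cv2.imwrite("pics/t19.png",a)
E
```

```text
(no output)
```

View pics/c19.png

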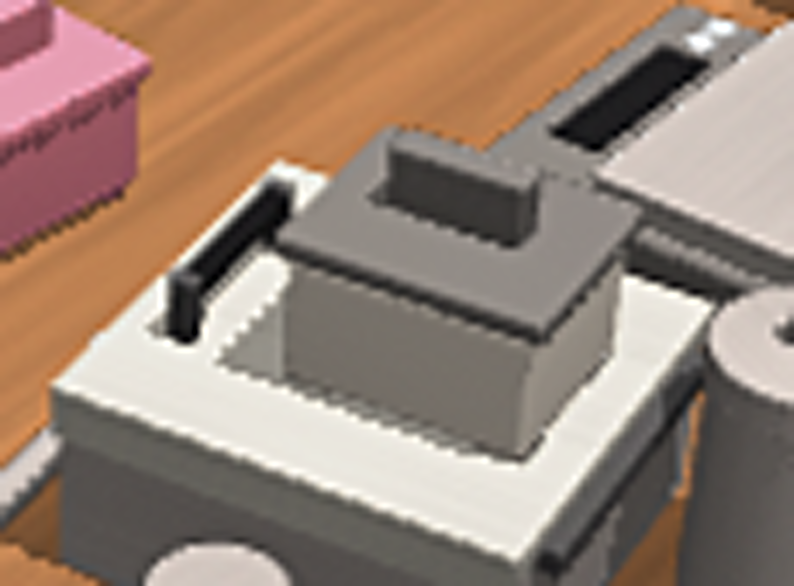

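View pics/t19.png

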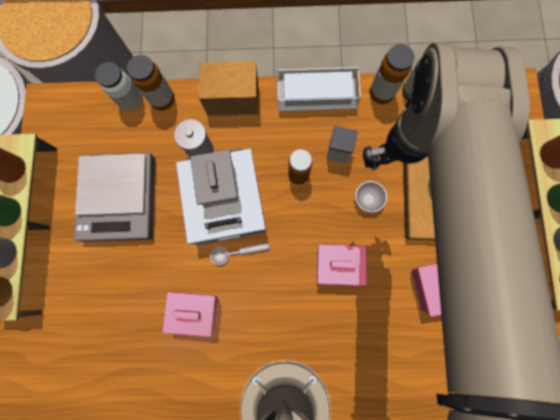

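View pics/s19.png

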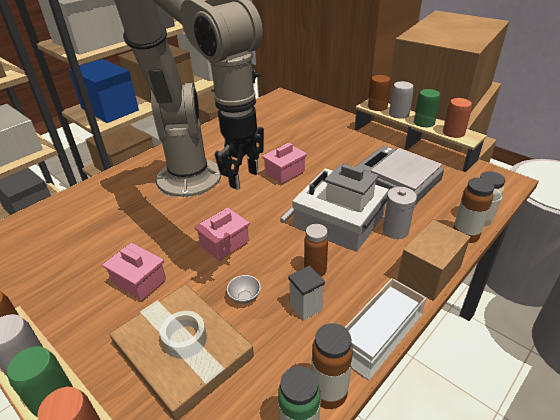

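The tub stands level on the shut lid (c19 rim corners (277,235), (540,325), (643,212) and (395,130)). The bar is down, and the jar, tin, bowl, canister and scoop are where they were. One numeric check of the seat before handing in.

```bash
python3 - <<'E'
from h import *
def tp(P,x,y,a,z): 
    P=np.array(P,float);c,s=np.cos(a),np.sin(a)
    return np.c_[x+c*P[:,0]-s*P[:,1], y+s*P[:,0]+c*P[:,1],P[:,2]+z]
L=[(-.063,-.051,0),(.063,-.051,0),(.063,.051,0),(-.063,.051,0)]
sl=un([(277,235),(540,325),(643,212),(395,130)],6.9,(285,145))
q=least_squares(lambda v:(proj("scene",tp(L,*v,.096+.0815))-sl).ravel(),[.59,.16,.16]);print(q.x.round(4),q.cost.round(2))
import cv2
a=cv2.imread("pics/t19.png");b=cv2.imread("pics/top0.png")
cv2.imwrite("pics/c20.png",np.hstack([cv2.resize(i[110:270,150:290],None,fx=2.8,fy=2.8,interpolation=cv2.INTER_CUBIC) for i in(b,a)]))
E
```

```text
[0.5904 0.1676 0.1328] 1.86
```

View pics/c20.png

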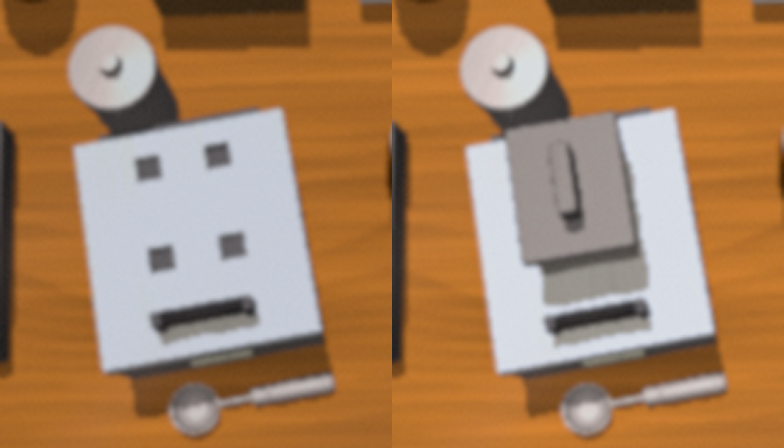

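```bash
python3 - <<'E'
from bench import job, monitor
print(job.hand_in(), monitor.get_obs()["clock"])
E
```

```text
the job is handed in; nothing more can be done
the job is handed in; nothing more can be done
```

The tub is on the case with its feet in the recesses and the lid shut and caught, and I handed the job in at about 16.6 s.

**Lid check:** The first gentle tug showed the lid was not caught; it rose about 9 mm at 3 N. I pressed it home, and the push peaked at about 47 N on the bar. The second tug, about 7.5 mm at 7 N, was held for roughly 0.6–0.8 s, and the lid did not move in the pictures.

**Placing:** I carried the white tub over upright and lowered it. Its weight came off at a tool height of 189.6 mm, against 189.4 mm expected with the feet on the recess floors.

**Last checks:**
- Both cameras show the tub level on the shut lid, the bar down, and the arm well clear.
- The jar, bowl, tin, canister and scoop are where they were at the start, judged by eye.
- One check agreed less well. A coarse single-camera fit put the tub at (0.590, 0.168) with a yaw of 0.13 rad. The seat is at (0.5925, 0.1645) with a yaw of 0.16 rad. That is about 4 mm off, which I take to be pixel-reading error, since the seating height and the pictures show the feet fully down.

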